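Seat the bowl, tare and check a laboratory balance

ROBOT

A 6-joint arm with a two-finger parallel gripper is mounted at the origin on the work surface. World frame = base frame: x ahead of the robot, y to its left, z up, the work surface at z = 0. Lengths are in mm, angles in rad, forces in N, time in s.
With the tool pointing down it reaches from about 400 to 825 mm from the base axis. Payload 7 kg.
Tool frame: the origin (TCP) lies on the centre line of the jaws, within the pads' length; the fingertips stand 8 mm ahead of it and the grasp point (between the pads) lies 11 mm behind it; z points along the fingers, y is the line along which they close (so a half turn about z gives the same grasp; the last joint's range is limited). The gripper opens to 88 mm and grips with 3 to 60 N. Pads are 19 mm wide; open, the fingers measure 130 mm over their backs; the gripper's body (78 mm by 193 mm) begins 47 mm behind the grasp point.
Start: joints at [1.581, 0.359, 0.012, 0, -1.224, -0.288], TCP at [185.122, 649.096, 234.561] pointing down, gripper open.
Joint ranges: [-3.07, 3.07], [-1.43, 2.12], [-1.02, 1.25], [-3.03, 1.67], [-3.05, -0], [-3.03, 3.03]. Speed limits (rad/s): [2.39, 2.39, 3.01, 3.14, 3.14, 3.14].

INTERFACE

Orientations are given as a rotation vector (axis times angle).
In Python, from workcell import env, viewer gives the robot as it stands.
- The arm moves only by the tool drive_tool, never from a script. Its arguments are lists of equal length, an entry for each row: "grip": the finger opening in cm, from 0 to 8.76; "linear": the shift along the world's x, y, z in cm, a list of three; "rot": the turn, a rotation vector about the world's x, y, z in rad, a list of three. In form: {"grip": [grip, ...], "linear": [[dx, dy, dz], ...], "rot": [[ax, ay, az], ...]}. A call has 1 to 10 rows; each row shifts and turns the commanded pose from where the row before left it; what a row does not reach is not made up. A row lasts 1/12 s, in which the tool goes at most 41.7 mm and 7.16 degrees, less where a joint would pass 70% of its speed; a pose out of reach is approached as far as the arm can. A call is refused whole if a number of a shift passes 4.17 or a number of a turn 0.125, either way. A call with a gripper value outside its range is refused whole. The fingers move at their own pace and stop on an object; the grip force is fixed at half the most. Time passes only in rows, so rows that do not move let the fingers close. It gives the time, the measured TCP pose, the force, the opening and the grip force at its end, in the units of the state.
- env.sense(): the state, without advancing time (a new reading comes with each control period).
- viewer.get_image(name): name is "scene" or "top" or "wrist"; returns a dict with "image" (384x512x3 uint8, red, green, blue), "fov_y" (degrees; the focal length in pixels is half the picture's height over the tangent of half this angle, whatever the lens; pixels are square), "cx", "cy" (the principal point, pixels), "cam_to_world" (4x4, takes a point from camera to world coordinates); the wrist camera has in their place "hand_eye" (4x4, takes a point from camera to tool coordinates, whose origin is the TCP and whose axes are the flange's). Camera axes: x right, y down, z forward; pixel columns grow to the right and rows downward; lengths in mm; the calibration is good to about 2 mm. A picture is of the moment at which its call begins: read the wrist's pose just before it. There is no depth.
- env.close_job(): hands the job in; it is judged then, once.
The state is a dict: "time": time; "q": joint angles; "dq": joint speeds; "effort": joint torques, N m; "eef_pos": TCP position; "eef_rot": TCP orientation; "wrist_force": force on the tool from outside, world axes, zero at the start; "torque": the same for the moment, N m; "gripper_width": finger opening in mm; "finger_force": force on a finger pad.
Only numpy, scipy, OpenCV 4.12 (cv2) and the standard library are available. Lean on these libraries where they do the work, as an engineer would, in place of code of your own. Each camera call takes 0.05 s, during which the arm holds its last target. There are 200 camera calls.

TASK

Do the daily check of the laboratory balance. Gently seat the empty steel bowl in the round recess of the balance's tray, fully home and level, and let go of it; with nothing else on or touching the pan, hold the large round tare key well down for a second; then stand the tall knobbed check weight upright in the bowl. Never lean hard on the balance, do not press tare again once the weight is in the bowl, and leave everything else on the bench alone.

Things in the scene. Friction and masses are not known exactly. Their poses are not given: they have to be found in the camera images.
- balance: White bench balance, fixed, 220 mm deep (own x) by 250 mm wide (own y), housing top 50 mm above the bench. Origin: centre of its underside; own x points away from its front, own y to the left seen from the front, z up. Front strip: black display, tare key. Behind it a dark sprung pan (face 66 mm up) carries a 5 mm thick aluminium tray, 96 by 190 mm, with one round 48 mm recess, right through.
- tray_entry (a point): Spot on the tray's flat upper face near its left (+y) end; axes as the balance's. From here the recess centre lies 53 to 97 mm towards own -y: the tray's shift is NOT measured, feel or look for it. Two 12 mm high fences, 59 mm apart inside, flared towards here, pass both sides of the recess. A bowl set down here and slid to -y under a 3 to 5 N push is centred and drops in; then push it down home.
- pan (a joint): How far the pan has sunk under load: 0 m when empty, positive downwards, spring of 2500 N/m (0.6 mm for the bowl, 4 mm for 10 N on top), end stop at 10 mm. More than 8 mm (about 20 N) overloads the balance.
- tare (a joint): Travel of the tare key: 0 m when free, +0.006 m at its stop; spring, 1 N per mm, 6 N at the stop; springs back. Pushed with 4 to 5 N it is well down; deeper than 3 mm counts as held.
- tare_top (a point): Centre of the upper face of the tare key, a round off-white key of 24 mm diameter in a grey collar on the balance's front strip, at own x = -74 mm, y = -40 mm of the balance; pressed straight down. The two 12 mm grey discs beside it are mere decoration.
- bowl: Empty steel weighing bowl, loose, 0.1 to 0.2 kg, 44 mm high. Origin: centre of its underside. Round foot 44 mm wide, 7 mm high; above it the outside is 56 mm, widening to 60 mm at the rim; wall 4 mm; flat inside floor 12 mm above origin. Grip across the outside 30 mm up. Set on the tray its underside is level with tray_entry; seated, 5 mm lower. Starts on the bench, left or right of the balance.
- weight: The tall check weight: steel, loose, 72 mm high, 0.12 to 0.22 kg, origin at the centre of its underside, z up its axis. Body 26 mm in diameter up to 34 mm, neck 11 mm, knob 18 mm in diameter from 54 to 72 mm. Grip the knob 62 mm above the underside. Starts upright on the bench on the other side of the balance from the bowl.
- small_weight: Bystander: the same shape of weight but only 40 mm high and 20 mm in diameter. Origin centre of its underside.
- tip_box: Bystander: pipette tip box, 120 by 85 by 62 mm. Origin centre of its underside.
- jar: Bystander: specimen jar, 60 mm in diameter, 70 mm high. Origin centre of its underside.
- timer: Bystander: flat white lab timer, 70 by 70 by 18 mm. Origin centre of its underside.
- wash_bottle: Bystander: white plastic bottle, 66 mm in diameter, 170 mm high. Origin centre of its underside.
- tube_rack: Bystander: white rack of capped tubes, 70 by 200 mm, 90 mm high. Origin centre of its underside.
Mind the look-alikes: they are no part of the job. Leave any green or purple look-alike of the weight alone.

How it is judged:
By the outcome, as a careful person would: the job done as asked, in the order asked, and still so for the second after the job is handed in, with the robot touching nothing.
It also fails if it takes over 72 s, if anything falls off the work surface, if the arm or the gripper's body presses on something with over 40 N, if the wrist force passes 120 N, or if a joint passes its speed limit or range.

## Working session

There is one attempt and no reset: what is moved stays moved. The work goes in short steps, Python scripts to look and compute and a tool call to move; the robot and the scene stay as the last step left them, time stands still between calls to the robot, and variables do not carry over. Pictures are saved under pics/ and viewed, at most 10 in all, crops included, and the job is handed in when it is done.

Besides the shell and the picture viewer there is one more tool, called after ">>>" as name(argument=value, ...), one argument or row to a line, values as JSON. drive_tool: Moves the arm, as the interface text tells. Its arguments: {"type":"object","properties":{"grip":{"type":"array","items":{"type":"number"}},"linear":{"type":"array","items":{"type":"array","items":{"type":"number"}}},"rot":{"type":"array","items":{"type":"array","items":{"type":"number"}}}},"required":["grip","linear","rot"]}

```bash
mkdir -p pics
cat > h.py <<'E'
import numpy as np,cv2
from scipy.spatial.transform import Rotation as R
from workcell import env,viewer
def shot(name,fn=None):
    s=env.sense(); d=viewer.get_image(name)
    if name=="wrist":
        T=np.eye(4);T[:3,:3]=R.from_rotvec(s['eef_rot']).as_matrix();T[:3,3]=s['eef_pos']
        d['cam_to_world']=T@np.array(d['hand_eye'])
    if fn: cv2.imwrite(fn,d['image'][:,:,::-1])
    return d
def ray(d,u,v,z):
    f=d['image'].shape[0]/2/np.tan(np.radians(d['fov_y'])/2)
    T=np.array(d['cam_to_world']);r=T[:3,:3]@np.array([(u-d['cx'])/f,(v-d['cy'])/f,1])
    return T[:3,3]+r*(z-T[2,3])/r[2]
def proj(d,p):
    f=d['image'].shape[0]/2/np.tan(np.radians(d['fov_y'])/2)
    T=np.linalg.inv(np.array(d['cam_to_world']));c=T[:3,:3]@np.array(p)+T[:3,3]
    return c[:2]/c[2]*f+[d['cx'],d['cy']]
E
python3 - <<'E'
from h import *
a=shot("top");b=shot("scene");w=shot("wrist")
for d in(a,b,w):print(d['fov_y'],d['cx'],d['cy'],np.round(d['cam_to_world'],2).tolist())
cv2.imwrite("pics/top.png",cv2.resize(a['image'][:,:,::-1],(800,600),interpolation=cv2.INTER_CUBIC))
cv2.imwrite("pics/scene.png",cv2.resize(b['image'][:,:,::-1],(800,600),interpolation=cv2.INTER_CUBIC))
cv2.imwrite("pics/raw_wrist.png",w['image'][:,:,::-1])
print(env.sense())
E
```

```text
50.568506396719755 256.1525985184748 195.8787012147203 [[0.02, -0.99, 0.16, 431.01], [-1.0, -0.02, 0.0, 0.98], [0.0, -0.16, -0.99, 1077.47], [0.0, 0.0, 0.0, 1.0]]
54.38733031894167 256.4056371309532 193.97940681662521 [[-0.61, 0.5, -0.62, 1142.87], [0.79, 0.38, -0.47, 392.72], [-0.0, -0.78, -0.63, 633.72], [0.0, 0.0, 0.0, 1.0]]
65.15613326935224 253.3755140180564 194.61836811769476 [[-0.27, -0.92, -0.3, 265.82], [-0.96, 0.26, 0.08, 626.31], [0.0, 0.31, -0.95, 384.19], [0.0, 0.0, 0.0, 1.0]]
{'time': 0.15, 'q': array([ 1.58111905e+00,  3.59230553e-01,  1.12848465e-02, -2.45042611e-04,
       -1.22409610e+00, -2.88103877e-01]), 'dq': array([-9.42261076e-04, -2.04853345e-03,  1.66996129e-03,  6.69883141e-04,
       -5.58806874e-06, -1.92975031e-04]), 'effort': array([ 2.74166159e-04, -5.83276463e+01,  2.93291724e+01,  7.00113550e+00,
        8.77718849e-03, -1.05190354e-04]), 'eef_pos': array([185.02750115, 648.78134696, 233.84108594]), 'eef_rot': array([ 3.11006791e+00, -4.34890549e-01, -6.70416429e-05]), 'wrist_force': array([-0.12259422,  0.06575376,  0.37587175]), 'torque': array([ 0.0277468 ,  0.04497014, -0.00074737]), 'finger_force': 0.0, 'gripper_width': 87.34319855326656}
```

View pics/top.png

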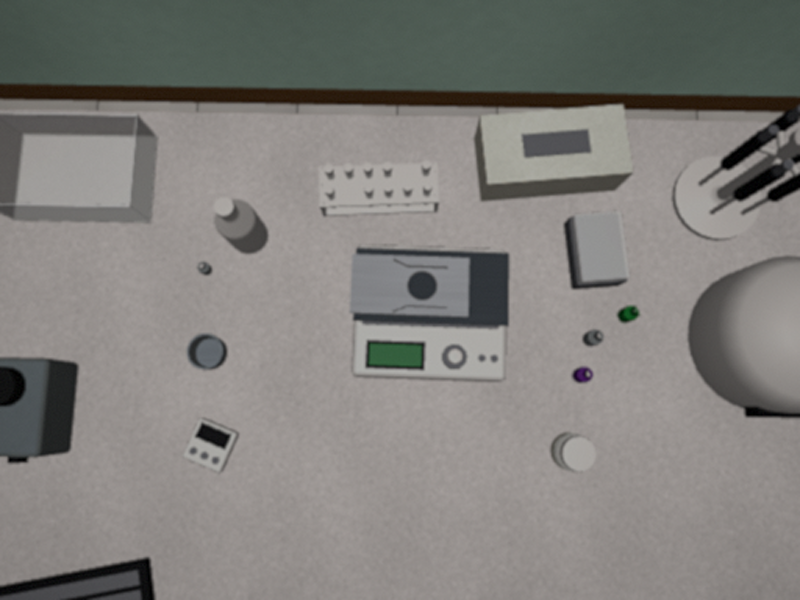

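View pics/scene.png

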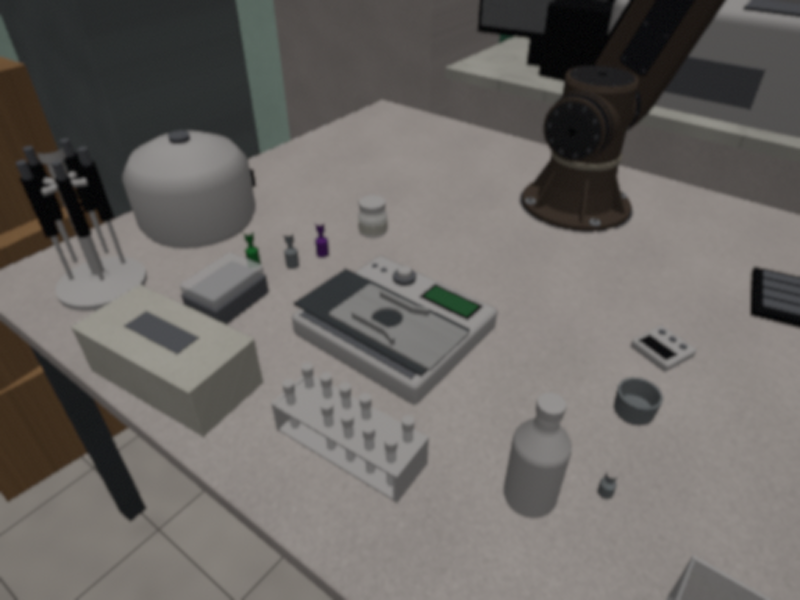

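The top view shows the bowl at (207,351), the balance at (430,315) with the recess at (422,285) and tare key at (454,356). The steel weight is at (593,338), between green and purple look-alikes.

Run:
```python
from h import *
d=shot("top");k=512/800
for n,u,v,z in [("bowl",207,351,40),("weight knob",595,336,72),("purple",583,374,60),("green",629,313,60),("small",204,267,40),("recess",422,285,68),("tare",454,356,55),("bal FL",354,376,50),("bal FR",503,380,50),("bal BL strip",357,322,50),("pan BR",508,254,66),("pan FR",508,324,66),("tray BL",355,254,71),("tray FL",352,319,71),("tray BR",470,258,71),("tray FR",469,318,71),("bottle top",224,206,170),("timer",211,445,18),("jar",577,453,70),("rack FR",437,208,50),("rack FL",322,208,50)]:
    print(n,ray(d,(u+.5)*k-.5,(v+.5)*k-.5,z).round(1)[:2])
```

```text
bowl [514.7 316.1]
weight knob [ 546.4 -309.3]
purple [ 486.5 -292. ]
green [ 586.2 -369.3]
small [654.8 330. ]
recess [625.1 -33.1]
tare [512.1 -86.4]
bal FL [477.6  74.1]
bal FR [ 475.3 -165.8]
bal BL strip [565.3  71.6]
pan BR [ 679.4 -173.1]
pan FR [ 564.1 -172. ]
tray BL [673.9  76.5]
tray FL [567.3  78.3]
tray BR [ 670.5 -110.4]
tray FR [ 572.1 -108.8]
bottle top [719.6 265.2]
timer [363.2 306.4]
jar [ 363.7 -276.4]
rack FR [760.5 -57.4]
rack FL [757.2 135.6]
```

>>> drive_tool(
  grip=[8.7,8.7,8.7,8.7,8.7,8.7,8.7,8.7,8.7,8.7],
  linear=[
    [2.8,-2.8,0],
    [2.8,-2.8,0],
    [2.8,-2.8,0],
    [2.8,-2.8,0],
    [2.8,-2.8,0],
    [2.8,-2.8,0],
    [2.8,-2.8,0],
    [2.8,-2.8,0],
    [2.8,-2.8,0],
    [2.8,-2.8,0],
  ],
  rot=[
    [0,0,0.028],
    [0,0,0.028],
    [0,0,0.028],
    [0,0,0.028],
    [0,0,0.028],
    [0,0,0.028],
    [0,0,0.028],
    [0,0,0.028],
    [0,0,0.028],
    [0,0,0.028],
  ],
)

```text
time: 1.03
eef_pos: [466.1, 367.5, 234.7]
eef_rot: [-3.141, -0.006, -0.0]
wrist_force: [0.7, 0.3, 0.1]
gripper_width: 87.3
finger_force: 0.0
```

>>> drive_tool(
  grip=[8.7,8.7,8.7,8.7],
  linear=[
    [2.5,-2.6,-1],
    [2.5,-2.7,-1],
    [0,0,0],
    [0,0,0],
  ],
  rot=[
    [0,0,0],
    [0,0,0],
    [0,0,0],
    [0,0,0],
  ],
)

```text
time: 1.37
eef_pos: [515.9, 314.0, 213.5]
eef_rot: [3.14, -0.002, -0.002]
wrist_force: [-0.9, 1.0, -0.0]
gripper_width: 86.8
finger_force: 0.0
```

```bash
cat > bowl.py <<'E'
from h import *
d=shot("wrist","pics/w1.png");s=env.sense();print(s['eef_pos'],s['eef_rot'],s['wrist_force'])
print(proj(d,[515,316,44]),proj(d,list(s['eef_pos'])))
E
python3 bowl.py
```

```text
[515.52047306 315.22242689 214.15460141] [ 3.14097567e+00  3.16324205e-04 -8.52678913e-04] [-0.2960556   0.27379213 -0.09292779]
[251.24940076 178.60021888] [251.44676309 255.79174578]
```

View pics/w1.png

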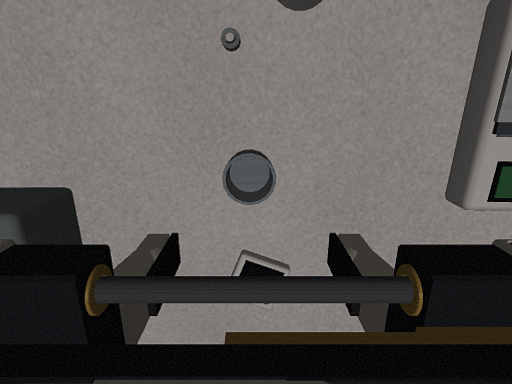

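The wrist view shows the bowl rim centred at about (249,178), so the bowl stands near (515,318). I descend and grip it.

>>> drive_tool(
  grip=[8.7,8.7,8.7,8.7,8.7,8.7,8.7,8.7],
  linear=[
    [0,0.25,-3.5],
    [0,0,-3.5],
    [0,0,-3.5],
    [0,0,-3.5],
    [0,0,-3],
    [0,0,-1.5],
    [0,0,-1],
    [0,0,0],
  ],
  rot=[
    [0,0,0],
    [0,0,0],
    [0,0,0],
    [0,0,0],
    [0,0,0],
    [0,0,0],
    [0,0,0],
    [0,0,0],
  ],
)

```text
time: 2.08
eef_pos: [513.8, 318.8, 17.7]
eef_rot: [3.139, 0.006, -0.003]
wrist_force: [0.7, -0.3, -0.1]
gripper_width: 86.7
finger_force: 0.0
```

>>> drive_tool(
  grip=[5,5,5,5,5,5,5,5],
  linear=[
    [0,0,0],
    [0,0,0],
    [0,0,0],
    [0,0,0],
    [0,0,0],
    [0,0,0],
    [0,0,0],
    [0,0,0],
  ],
  rot=[
    [0,0,0],
    [0,0,0],
    [0,0,0],
    [0,0,0],
    [0,0,0],
    [0,0,0],
    [0,0,0],
    [0,0,0],
  ],
)

```text
time: 2.75
eef_pos: [515.6, 319.0, 20.7]
eef_rot: [-3.141, -0.004, -0.002]
wrist_force: [-1.9, -0.4, 6.7]
gripper_width: 59.0
finger_force: 30.0
```

>>> drive_tool(
  grip=[5,5,5,5,5,5,5,5,5,5],
  linear=[
    [0,0,0.5],
    [0,0,1.5],
    [0,0,2.5],
    [0,0,3],
    [0,0,3],
    [0.5,-2,3],
    [0.7,-3,2],
    [0.7,-3,2],
    [0.7,-3,2],
    [0.7,-3,2],
  ],
  rot=[
    [0,0,0],
    [0,0,0],
    [0,0,0],
    [0,0,0],
    [0,0,0],
    [0,0,0],
    [0,0,0],
    [0,0,0],
    [0,0,0],
    [0,0,0],
  ],
)

```text
time: 3.58
eef_pos: [547.8, 177.1, 235.8]
eef_rot: [-3.141, -0.004, 0.0]
wrist_force: [0.8, -0.1, -1.9]
gripper_width: 59.2
finger_force: 30.0
```

>>> drive_tool(
  grip=[5,5,5,5,5,5,5,5,5,5],
  linear=[
    [0.7,-3,0],
    [0.7,-3,0],
    [0.7,-3,0],
    [0.7,-3,0],
    [0.7,-3,0],
    [0.7,-2.5,0],
    [0,-2,0],
    [0,-1,0],
    [0,0,0],
    [0,0,0],
  ],
  rot=[
    [0,0,0],
    [0,0,0],
    [0,0,0],
    [0,0,0],
    [0,0,0],
    [0,0,0],
    [0,0,0],
    [0,0,0],
    [0,0,0],
    [0,0,0],
  ],
)

```text
time: 4.42
eef_pos: [589.8, -26.7, 234.5]
eef_rot: [-3.141, -0.001, 0.0]
wrist_force: [0.5, -0.4, -1.3]
gripper_width: 59.4
finger_force: 30.0
```

```bash
cat > rec.py <<'E'
from h import *
d=shot("wrist","pics/w2.png");s=env.sense();print(s['eef_pos'],s['eef_rot'],s['wrist_force'])
print(proj(d,[622,-33,71]),proj(d,[512,-86,56]))
E
python3 rec.py
```

```text
[589.91857107 -26.10404485 234.59541014] [-3.14131439e+00 -2.90272497e-03  1.02800545e-04] [ 0.36037043  0.50859178 -0.72527428]
[259.33490086 149.64314928] [302.34791915 238.50740667]
```

View pics/w2.png

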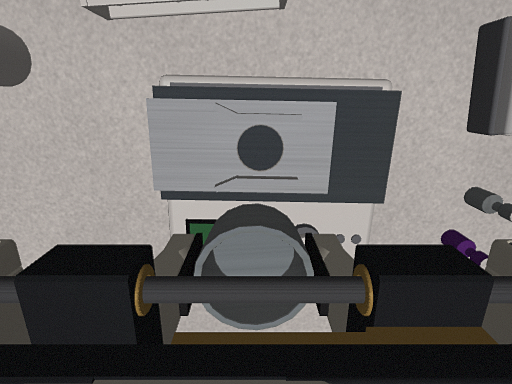

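Run:
```python
from h import *
s=env.sense();d=shot("wrist");g=cv2.cvtColor(d['image'],cv2.COLOR_RGB2GRAY)
m=(g<105).astype(np.uint8);m=m[118:176,228:295]
cs,_=cv2.findContours(m,0,1);c=max(cs,key=cv2.contourArea);e=cv2.fitEllipse(c);print(e)
u,v=e[0][0]+228,e[0][1]+118
print("recess",u,v,ray(d,u,v,71))
for n,u,v,z in[("tBL",147,99,71),("tFL",154,191,71),("tBR",336,102,71),("tFR",329,193,71),("fBl",238,114,83),("fBr",301,114,83),("fFl",236,177,83),("fFr",298,178,83),("flareB",216,103,83),("flareF",215,185,83),("panFL",162,199,66),("panFR",384,203,66)]:print(n,ray(d,u,v,z).round(1)[:2])
print(s['eef_pos'])
```

```text
((32.419368743896484, 29.529983520507812), (44.82163619995117, 45.23245620727539), 55.015647888183594)
recess 260.4193687438965 147.5299835205078 [624.34507028 -33.48916289  71.        ]
tBL [672.5  79.9]
tFL [576.6  82.5]
tBR [ 670.  -108.6]
tFR [ 574.6 -109.1]
fBl [658.8 -11.1]
fBr [658.9 -72.4]
fFl [595.6  -8.2]
fFr [594.7 -72.5]
flareB [669.    9.9]
flareF [587.   13.9]
panFL [565.7  76.1]
panFR [ 561.3 -173.4]
[589.91857107 -26.10404485 234.59541014]
```

The wrist view shows the recess at (260,148), so its centre is about (624,-33.5), with the fences either side at rows 114 and 178. I go to the entry spot and lower gently.

>>> drive_tool(
  grip=[5,5,5,5,5,5,5,5,5],
  linear=[
    [1,1.5,-2],
    [1,1.5,-2.5],
    [1,1.6,-2.5],
    [0.4,0,-2.5],
    [0,0,-2],
    [0,0,-1.5],
    [0,0,-0.5],
    [0,0,0],
    [0,0,0],
  ],
  rot=[
    [0,0,-0.013],
    [0,0,0],
    [0,0,0],
    [0,0,0],
    [0,0,0],
    [0,0,0],
    [0,0,0],
    [0,0,0],
    [0,0,0],
  ],
)

```text
time: 5.27
eef_pos: [624.5, 20.3, 100.2]
eef_rot: [3.141, -0.015, 0.001]
wrist_force: [0.3, -0.6, -1.2]
gripper_width: 59.0
finger_force: 30.0
```

>>> drive_tool(
  grip=[5,5,5,5,5,5],
  linear=[
    [0,0,-0.2],
    [0,0,-0.2],
    [0,0,-0.1],
    [0,0,0],
    [0,0,0],
    [0,0,0],
  ],
  rot=[
    [0,0,0],
    [0,0,0],
    [0,0,0],
    [0,0,0],
    [0,0,0],
    [0,0,0],
  ],
)

```text
time: 5.77
eef_pos: [624.3, 19.5, 94.9]
eef_rot: [-3.141, 0.017, -0.001]
wrist_force: [-0.2, -0.3, -1.8]
gripper_width: 58.9
finger_force: 30.0
```

>>> drive_tool(
  grip=[5,5,5,5,5,5],
  linear=[
    [0,0,-0.1],
    [0,0,-0.1],
    [0,0,-0.1],
    [0,0,0],
    [0,0,0],
    [0,0,0],
  ],
  rot=[
    [0,0,0],
    [0,0,0],
    [0,0,0],
    [0,0,0],
    [0,0,0],
    [0,0,0],
  ],
)

```text
time: 6.27
eef_pos: [624.1, 19.6, 91.6]
eef_rot: [3.142, -0.017, -0.0]
wrist_force: [-0.6, -0.3, -0.9]
gripper_width: 59.5
finger_force: 30.0
```

>>> drive_tool(
  grip=[5,5,5,5,5],
  linear=[
    [0,0,-0.1],
    [0,0,-0.1],
    [0,0,0],
    [0,0,0],
    [0,0,0],
  ],
  rot=[
    [0,0,0],
    [0,0,0],
    [0,0,0],
    [0,0,0],
    [0,0,0],
  ],
)

```text
time: 6.68
eef_pos: [624.2, 19.6, 89.8]
eef_rot: [3.142, -0.017, 0.0]
wrist_force: [-2.0, 1.6, 2.9]
gripper_width: 58.8
finger_force: 30.0
```

>>> drive_tool(
  grip=[5,5,5,5,5,5,5,5,5,5],
  linear=[
    [0,-0.4,0],
    [0,-0.4,0],
    [0,-0.4,0],
    [0,-0.4,0],
    [0,-0.4,0],
    [0,-0.4,0],
    [0,-0.4,0],
    [0,-0.3,0],
    [0,-0.3,0],
    [0,0,0],
  ],
  rot=[
    [0,0,0],
    [0,0,0],
    [0,0,0],
    [0,0,0],
    [0,0,0],
    [0,0,0],
    [0,0,0],
    [0,0,0],
    [0,0,0],
    [0,0,0],
  ],
)

```text
time: 7.52
eef_pos: [624.1, -15.2, 89.6]
eef_rot: [3.141, -0.018, -0.0]
wrist_force: [1.1, -0.4, 4.0]
gripper_width: 58.9
finger_force: 30.0
```

>>> drive_tool(
  grip=[5,5,5,5,5,5,5,5,5,5],
  linear=[
    [0,-0.2,0],
    [0,-0.2,0],
    [0,-0.2,0],
    [0,-0.2,0],
    [0,-0.2,0],
    [0,-0.2,0],
    [0,0,0],
    [0,0,0],
    [0,0,0],
    [0,0,0],
  ],
  rot=[
    [0,0,0],
    [0,0,0],
    [0,0,0],
    [0,0,0],
    [0,0,0],
    [0,0,0],
    [0,0,0],
    [0,0,0],
    [0,0,0],
    [0,0,0],
  ],
)

```text
time: 8.35
eef_pos: [624.1, -26.8, 89.6]
eef_rot: [3.141, -0.017, -0.0]
wrist_force: [-0.4, 0.5, 4.0]
gripper_width: 58.8
finger_force: 30.0
```

>>> drive_tool(
  grip=[5,5,5,5,5,5,5],
  linear=[
    [0,-0.1,0],
    [0,-0.1,0],
    [0,-0.1,0],
    [0,-0.1,0],
    [0,0,0],
    [0,0,0],
    [0,0,0],
  ],
  rot=[
    [0,0,0],
    [0,0,0],
    [0,0,0],
    [0,0,0],
    [0,0,0],
    [0,0,0],
    [0,0,0],
  ],
)

```text
time: 8.93
eef_pos: [624.1, -30.5, 89.6]
eef_rot: [3.141, -0.017, 0.0]
wrist_force: [-0.0, 2.5, 4.0]
gripper_width: 59.2
finger_force: 30.0
```

>>> drive_tool(
  grip=[5,5,5,5,5],
  linear=[
    [0,-0.1,0],
    [0,-0.1,0],
    [0,0,0],
    [0,0,0],
    [0,0,0],
  ],
  rot=[
    [0,0,0],
    [0,0,0],
    [0,0,0],
    [0,0,0],
    [0,0,0],
  ],
)

```text
time: 9.35
eef_pos: [623.6, -32.8, 89.0]
eef_rot: [3.141, -0.017, -0.002]
wrist_force: [0.5, -0.9, -1.9]
gripper_width: 58.7
finger_force: 30.0
```

The force dropped from 4 N to -2 N, so the foot has entered the recess. I push it home.

>>> drive_tool(
  grip=[5,5,5,5,5,5],
  linear=[
    [0,0,-0.1],
    [0,0,-0.1],
    [0,0,-0.1],
    [0,0,0],
    [0,0,0],
    [0,0,0],
  ],
  rot=[
    [0,0,0],
    [0,0,0],
    [0,0,0],
    [0,0,0],
    [0,0,0],
    [0,0,0],
  ],
)

```text
time: 9.85
eef_pos: [624.0, -32.5, 86.5]
eef_rot: [3.141, -0.017, -0.001]
wrist_force: [0.4, -0.4, -0.5]
gripper_width: 59.0
finger_force: 30.0
```

>>> drive_tool(
  grip=[5,5,5,5,5],
  linear=[
    [0,0,-0.1],
    [0,0,-0.1],
    [0,0,0],
    [0,0,0],
    [0,0,0],
  ],
  rot=[
    [0,0,0],
    [0,0,0],
    [0,0,0],
    [0,0,0],
    [0,0,0],
  ],
)

```text
time: 10.27
eef_pos: [624.1, -32.4, 84.8]
eef_rot: [3.141, -0.017, -0.0]
wrist_force: [-1.4, -0.0, 2.9]
gripper_width: 58.9
finger_force: 30.0
```

>>> drive_tool(
  grip=[5,5,5,8.7,8.7,8.7,8.7,8.7,8.7,8.7],
  linear=[
    [0,0,-0.1],
    [0,0,0],
    [0,0,0],
    [0,0,0],
    [0,0,0],
    [0,0,0],
    [0,0,0],
    [0,0,0.2],
    [0,0,1],
    [0,0,2],
  ],
  rot=[
    [0,0,0],
    [0,0,0],
    [0,0,0],
    [0,0,0],
    [0,0,0],
    [0,0,0],
    [0,0,0],
    [0,0,0],
    [0,0,0],
    [0,0,0],
  ],
)

```text
time: 11.1
eef_pos: [622.6, -32.6, 114.0]
eef_rot: [3.141, -0.017, -0.007]
wrist_force: [0.3, -0.1, 0.5]
gripper_width: 86.9
finger_force: 0.0
```

>>> drive_tool(
  grip=[8.7,8.7,8.7,8.7,0,0,0,0,0,0],
  linear=[
    [0,0,3],
    [0,0,3],
    [-2,-0.5,3],
    [-2,-1,2],
    [-2,-1,0],
    [-2,-1,0],
    [-2,-1,0],
    [-1.5,-0.7,0],
    [0,0,0],
    [0,0,0],
  ],
  rot=[
    [0,0,0],
    [0,0,0],
    [0,0,0],
    [0,0,0],
    [0,0,0],
    [0,0,0],
    [0,0,0],
    [0,0,0],
    [0,0,0],
    [0,0,0],
  ],
)

```text
time: 11.93
eef_pos: [509.0, -84.7, 226.9]
eef_rot: [-3.141, 0.018, -0.003]
wrist_force: [0.1, -0.1, 0.1]
gripper_width: 52.4
finger_force: 0.0
```

Run:
```python
from h import *
d=shot("wrist");s=env.sense();print(s['eef_pos'],s['wrist_force'],s['gripper_width'])
print(proj(d,[512,-86.5,56]),proj(d,[624,-33,110-.6]),proj(d,[624,-33,78]))
cv2.imwrite("pics/w3.png",d['image'][:,:,::-1])
```

```text
[509.55426335 -84.44578124 226.63508817] [ 1.47862337 -0.29781083  0.45126861] 48.79359912399782
[254.92083942 175.29911584] [188.6228965   58.92529202] [195.60495917  63.21423522]
```

View pics/w3.png

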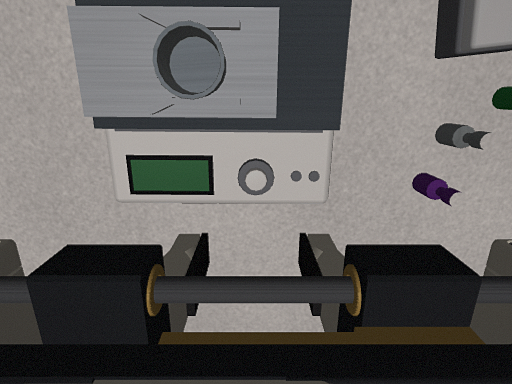

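The bowl rim sits exactly where a seated bowl should at (189,59), and it looks level. The tare key is at about (256,180).

Run:
```python
from h import *
t=shot("top");w=shot("wrist")
for z in(50,56,62,68):print(z,ray(w,256,181,z)[:2].round(1),ray(w,256,176.5,z)[:2].round(1),ray(t,454.3*.64,356*.64,z)[:2].round(1))
im=cv2.imread("pics/top.png")
a=cv2.resize(im[335:380,430:500],None,fx=6,fy=6,interpolation=cv2.INTER_CUBIC)
b=cv2.resize(w['image'][150:205,225:295,::-1],None,fx=5,fy=5,interpolation=cv2.INTER_CUBIC)
c=np.zeros((max(a.shape[0],b.shape[0]),a.shape[1]+b.shape[1],3),np.uint8);c[:a.shape[0],:a.shape[1]]=a;c[:b.shape[0],a.shape[1]:]=b
cv2.imwrite("pics/tare.png",c);print(c.shape,env.sense()['eef_pos'])
```

```text
50 [504.7 -87.3] [510.  -87.3] [512.1 -87.7]
56 [506.4 -87.2] [511.5 -87.3] [511.6 -87.2]
62 [508.  -87.2] [513.  -87.2] [511.2 -86.7]
68 [509.6 -87.1] [514.6 -87.2] [510.7 -86.2]
(275, 770, 3) [509.85170292 -84.17727987 225.9340534 ]
```

View pics/tare.png

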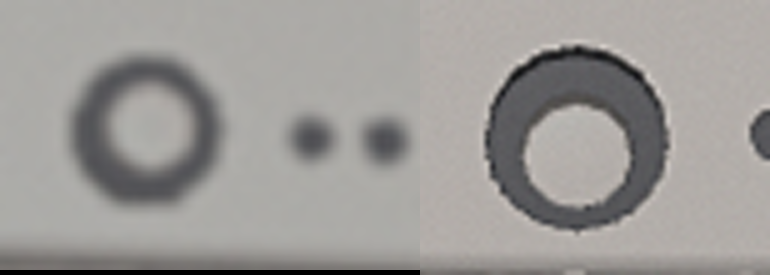

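>>> drive_tool(
  grip=[0,0,0,0,0,0,0,0],
  linear=[
    [0.1,-0.3,-3],
    [0,0,-3],
    [0,0,-3],
    [0,0,-2.5],
    [0,0,-1.5],
    [0,0,-0.6],
    [0,0,0],
    [0,0,0],
  ],
  rot=[
    [0,0,0],
    [0,0,0],
    [0,0,0],
    [0,0,0],
    [0,0,0],
    [0,0,0],
    [0,0,0],
    [0,0,0],
  ],
)

```text
time: 12.75
eef_pos: [510.9, -87.2, 89.9]
eef_rot: [3.141, -0.016, 0.0]
wrist_force: [0.5, 0.1, 0.4]
gripper_width: 0.2
finger_force: 0.0
```

>>> drive_tool(
  grip=[0,0,0,0,0,0,0,0],
  linear=[
    [0,0,-0.3],
    [0,0,-0.3],
    [0,0,-0.2],
    [0,0,-0.2],
    [0,0,0],
    [0,0,0],
    [0,0,0],
    [0,0,0],
  ],
  rot=[
    [0,0,0],
    [0,0,0],
    [0,0,0],
    [0,0,0],
    [0,0,0],
    [0,0,0],
    [0,0,0],
    [0,0,0],
  ],
)

```text
time: 13.42
eef_pos: [510.4, -87.4, 79.9]
eef_rot: [-3.141, 0.017, -0.001]
wrist_force: [-0.5, 1.1, 2.0]
gripper_width: 0.2
finger_force: 1.0
```

>>> drive_tool(
  grip=[0,0,0,0,0],
  linear=[
    [0,0,-0.1],
    [0,0,0],
    [0,0,0],
    [0,0,0],
    [0,0,0],
  ],
  rot=[
    [0,0,0],
    [0,0,0],
    [0,0,0],
    [0,0,0],
    [0,0,0],
  ],
)

```text
time: 13.83
eef_pos: [510.4, -87.4, 78.7]
eef_rot: [-3.142, 0.017, -0.001]
wrist_force: [1.0, -0.1, 3.4]
gripper_width: 0.1
finger_force: 1.4
```

>>> drive_tool(
  grip=[0,0,0,0,0],
  linear=[
    [0,0,-0.1],
    [0,0,-0.05],
    [0,0,0],
    [0,0,0],
    [0,0,0],
  ],
  rot=[
    [0,0,0],
    [0,0,0],
    [0,0,0],
    [0,0,0],
    [0,0,0],
  ],
)

```text
time: 14.25
eef_pos: [510.4, -87.4, 77.2]
eef_rot: [-3.142, 0.017, -0.001]
wrist_force: [1.3, 1.2, 4.9]
gripper_width: 0.7
finger_force: 1.9
```

The slope is 1 N/mm, so the key is about 4.8 mm down. I hold it there.

>>> drive_tool(
  grip=[0,0,0,0,0,0,0,0,0,0],
  linear=[
    [0,0,0],
    [0,0,0],
    [0,0,0],
    [0,0,0],
    [0,0,0],
    [0,0,0],
    [0,0,0],
    [0,0,0],
    [0,0,0],
    [0,0,0],
  ],
  rot=[
    [0,0,0],
    [0,0,0],
    [0,0,0],
    [0,0,0],
    [0,0,0],
    [0,0,0],
    [0,0,0],
    [0,0,0],
    [0,0,0],
    [0,0,0],
  ],
)

```text
time: 15.08
eef_pos: [510.4, -87.4, 77.1]
eef_rot: [-3.142, 0.017, -0.001]
wrist_force: [2.9, -0.0, 3.0]
gripper_width: 0.5
finger_force: 1.9
```

>>> drive_tool(
  grip=[0,0,0,0,0,0,0,0,0,0],
  linear=[
    [0,0,0],
    [0,0,0],
    [0,0,0],
    [0,0,0],
    [0,0,0],
    [0,0,0.5],
    [0,0,1.5],
    [0,0,3],
    [0,0,3],
    [0,0,3],
  ],
  rot=[
    [0,0,0],
    [0,0,0],
    [0,0,0],
    [0,0,0],
    [0,0,0],
    [0,0,0],
    [0,0,0],
    [0,0,0],
    [0,0,0],
    [0,0,0],
  ],
)

```text
time: 15.92
eef_pos: [507.8, -87.8, 187.3]
eef_rot: [3.141, -0.018, -0.008]
wrist_force: [-0.1, 0.4, -0.7]
gripper_width: 0.5
finger_force: 0.0
```

>>> drive_tool(
  grip=[0,0,0,4,4,4,4,4,4,4],
  linear=[
    [0,-3,2],
    [0,-3,2],
    [0,-3,0],
    [0,-3,0],
    [0,-3,0],
    [0,-3,0],
    [0,-3,0],
    [0,-1.2,0],
    [0,0,0],
    [0,0,0],
  ],
  rot=[
    [0,0,0],
    [0,0,0],
    [0,0,0],
    [0,0,0],
    [0,0,0],
    [0,0,0],
    [0,0,0],
    [0,0,0],
    [0,0,0],
    [0,0,0],
  ],
)

```text
time: 16.75
eef_pos: [508.7, -309.4, 225.9]
eef_rot: [-3.14, 0.02, 0.005]
wrist_force: [-0.3, 0.3, -0.7]
gripper_width: 38.1
finger_force: 0.0
```

Run:
```python
from h import *
d=shot("wrist","pics/w4.png");s=env.sense();print(s['eef_pos'],s['wrist_force'],s['gripper_width'])
print(proj(d,[546,-309,72]),proj(d,[546,-309,0]))
```

```text
[ 509.074943   -308.85464796  226.31418914] [-0.16014916 -1.28348053 -0.45403204] 39.00000531078251
[252.57040383 145.74769639] [252.71086495 136.73800696]
```

View pics/w4.png

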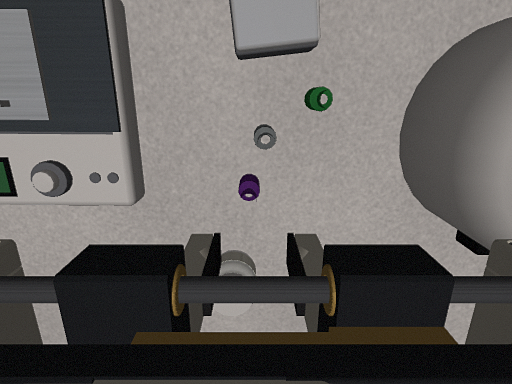

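The steel weight's knob is at about (265,141), with purple at (249,187) and green at (319,98).

Run:
```python
from h import *
d=shot("wrist");s=env.sense()
c=d['image'][115:165,235:345,::-1];cv2.imwrite("pics/wt.png",cv2.resize(c,None,fx=7,fy=7,interpolation=cv2.INTER_CUBIC))
for u,v,z in[(265,141,72),(265,136,34),(265,136,0),(249,193,72),(323,98,72)]:print(u,v,z,ray(d,u,v,z).round(1))
print(s['eef_pos'])
```

```text
265 141 72 [ 551.1 -321.    72. ]
265 136 34 [ 551.4 -322.4   34. ]
265 136 0 [ 547.3 -323.7    0. ]
249 193 72 [ 496.3 -304.    72. ]
323 98 72 [ 591.7 -377.    72. ]
[ 509.42041772 -308.5013287   226.63023389]
```

View pics/wt.png

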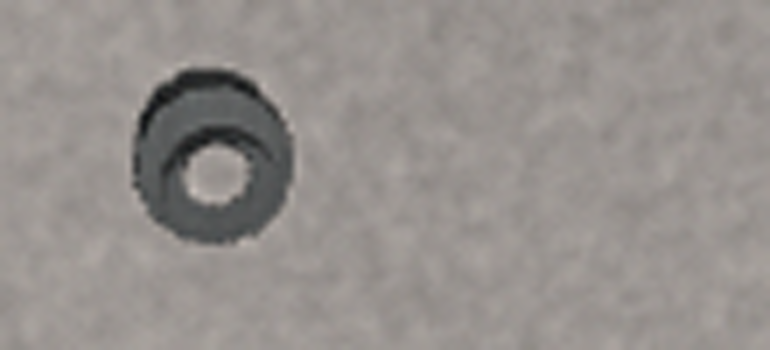

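>>> drive_tool(
  grip=[4,4,4,4,4,4,4,4,4,4],
  linear=[
    [2,-0.65,0],
    [2.15,-0.65,0],
    [0,0,-2.5],
    [0,0,-3],
    [0,0,-3],
    [0,0,-3],
    [0,0,-3],
    [0,0,-2],
    [0,0,-1],
    [0,0,0],
  ],
  rot=[
    [0,0,0],
    [0,0,0],
    [0,0,0],
    [0,0,0],
    [0,0,0],
    [0,0,0],
    [0,0,0],
    [0,0,0],
    [0,0,0],
    [0,0,0],
  ],
)

```text
time: 17.68
eef_pos: [550.3, -320.8, 49.8]
eef_rot: [-3.14, 0.015, 0.007]
wrist_force: [0.6, -0.4, -0.0]
gripper_width: 40.1
finger_force: 0.0
```

>>> drive_tool(
  grip=[0.5,0.5,0.5,0.5,0.5,0.5,0.5,0.5],
  linear=[
    [0,0,0],
    [0,0,0],
    [0,0,0],
    [0,0,0],
    [0,0,0],
    [0,0,0],
    [0,0,0],
    [0,0,0],
  ],
  rot=[
    [0,0,0],
    [0,0,0],
    [0,0,0],
    [0,0,0],
    [0,0,0],
    [0,0,0],
    [0,0,0],
    [0,0,0],
  ],
)

```text
time: 18.35
eef_pos: [552.5, -322.7, 53.5]
eef_rot: [3.141, -0.017, 0.003]
wrist_force: [-0.2, 0.8, 6.6]
gripper_width: 17.2
finger_force: 30.0
```

>>> drive_tool(
  grip=[0.5,0.5,0.5,0.5,0.5,0.5,0.5,0.5,0.5,0.5],
  linear=[
    [0,0,0.5],
    [0,0,1.5],
    [0,0,2.5],
    [0,0,2.5],
    [0,0,2.5],
    [0,1,2.5],
    [0.8,2.5,2],
    [0.8,2.5,1],
    [0.8,2.5,0],
    [0.8,2.5,0],
  ],
  rot=[
    [0,0,0],
    [0,0,0],
    [0,0,0],
    [0,0,0],
    [0,0,0],
    [0,0,0],
    [0,0,0],
    [0,0,0],
    [0,0,0],
    [0,0,0],
  ],
)

```text
time: 19.18
eef_pos: [583.8, -211.5, 203.3]
eef_rot: [-3.141, 0.018, -0.003]
wrist_force: [0.0, -0.1, -2.9]
gripper_width: 17.0
finger_force: 30.0
```

>>> drive_tool(
  grip=[0.5,0.5,0.5,0.5,0.5,0.5,0.5,0.5,0.5,0.5],
  linear=[
    [0.8,2.5,0],
    [0.8,2.5,0],
    [0.8,2.5,0],
    [0.8,2.5,0],
    [0.7,2.5,0],
    [0,2.5,0],
    [0,2,0],
    [0,1,0],
    [0,0,0],
    [0,0,0],
  ],
  rot=[
    [0,0,0],
    [0,0,0],
    [0,0,0],
    [0,0,0],
    [0,0,0],
    [0,0,0],
    [0,0,0],
    [0,0,0],
    [0,0,0],
    [0,0,0],
  ],
)

```text
time: 20.02
eef_pos: [622.3, -32.2, 202.1]
eef_rot: [3.141, -0.016, -0.001]
wrist_force: [-0.4, -0.3, -1.8]
gripper_width: 17.0
finger_force: 30.0
```

Run:
```python
from h import *
d=shot("wrist","pics/w5.png");s=env.sense();print(s['eef_pos'],s['eef_rot'],s['wrist_force'],s['gripper_width'])
print(proj(d,[624,-33,110]))
b=shot("scene")['image'][130:290,150:360,::-1]
c=np.zeros((384,512+288,3),np.uint8);c[:,:512]=d['image'][:,:,::-1];r=cv2.resize(b,(288,219));c[:219,512:]=r
cv2.imwrite("pics/w5.png",c)
```

```text
[622.37320124 -32.76791843 202.04271264] [ 3.14143266e+00 -1.68212340e-02 -5.98678568e-04] [ 0.66946352 -0.36305851 -1.85898212] 16.869539726932754
[254.27902492 199.15796655]
```

View pics/w5.png

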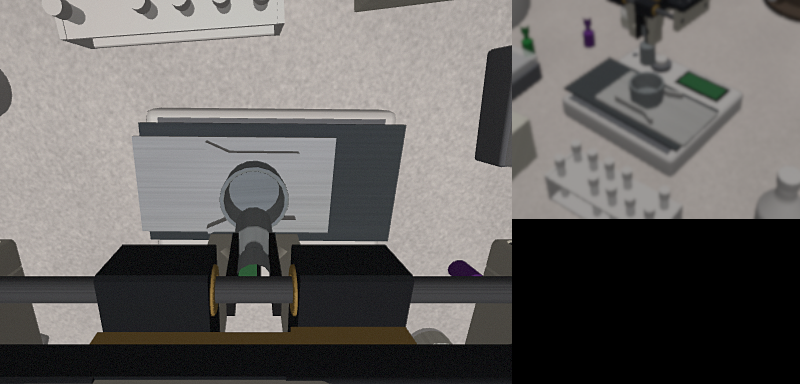

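The weight hangs upright in the jaws and the bowl is centred at (254,199), as predicted. I lower it.

>>> drive_tool(
  grip=[0.5,0.5,0.5,0.5,0.5,0.5,0.5,0.5],
  linear=[
    [0.15,0,-1.5],
    [0,0,-1.5],
    [0,0,-1.5],
    [0,0,-1],
    [0,0,-0.5],
    [0,0,-0.5],
    [0,0,0],
    [0,0,0],
  ],
  rot=[
    [0,0,0],
    [0,0,0],
    [0,0,0],
    [0,0,0],
    [0,0,0],
    [0,0,0],
    [0,0,0],
    [0,0,0],
  ],
)

```text
time: 20.78
eef_pos: [624.4, -32.6, 137.4]
eef_rot: [3.141, -0.017, 0.001]
wrist_force: [-0.0, 0.7, -1.7]
gripper_width: 17.2
finger_force: 30.0
```

>>> drive_tool(
  grip=[0.5,0.5,0.5,0.5,0.5,0.5],
  linear=[
    [0,0,-0.1],
    [0,0,-0.1],
    [0,0,-0.1],
    [0,0,0],
    [0,0,0],
    [0,0,0],
  ],
  rot=[
    [0,0,0],
    [0,0,0],
    [0,0,0],
    [0,0,0],
    [0,0,0],
    [0,0,0],
  ],
)

```text
time: 21.28
eef_pos: [624.2, -32.4, 134.2]
eef_rot: [-3.142, 0.017, -0.0]
wrist_force: [-0.5, -0.8, -2.3]
gripper_width: 16.8
finger_force: 30.0
```

>>> drive_tool(
  grip=[0.5,0.5,0.5,0.5,0.5,0.5],
  linear=[
    [0,0,-0.1],
    [0,0,-0.1],
    [0,0,-0.1],
    [0,0,0],
    [0,0,0],
    [0,0,0],
  ],
  rot=[
    [0,0,0],
    [0,0,0],
    [0,0,0],
    [0,0,0],
    [0,0,0],
    [0,0,0],
  ],
)

```text
time: 21.78
eef_pos: [624.1, -32.4, 131.1]
eef_rot: [3.142, -0.017, -0.0]
wrist_force: [-0.2, 0.0, -1.2]
gripper_width: 17.2
finger_force: 30.0
```

>>> drive_tool(
  grip=[0.5,0.5,0.5,0.5,0.5],
  linear=[
    [0,0,-0.1],
    [0,0,-0.1],
    [0,0,0],
    [0,0,0],
    [0,0,0],
  ],
  rot=[
    [0,0,0],
    [0,0,0],
    [0,0,0],
    [0,0,0],
    [0,0,0],
  ],
)

```text
time: 22.2
eef_pos: [624.3, -32.4, 129.4]
eef_rot: [3.142, -0.017, 0.001]
wrist_force: [-1.1, -0.7, 1.5]
gripper_width: 16.9
finger_force: 30.0
```

>>> drive_tool(
  grip=[3,4,4.5,4.5,4.5,4.5,4.5,4.5,4.5,4.5],
  linear=[
    [0,0,0],
    [0,0,0],
    [0,0,0],
    [0,0,0],
    [0,0,0],
    [0,0,0.5],
    [0,0,1.5],
    [0,0,2.5],
    [0,0,3],
    [0,0,3],
  ],
  rot=[
    [0,0,0],
    [0,0,0],
    [0,0,0],
    [0,0,0],
    [0,0,0],
    [0,0,0],
    [0,0,0],
    [0,0,0],
    [0,0,0],
    [0,0,0],
  ],
)

```text
time: 23.03
eef_pos: [623.7, -32.5, 235.2]
eef_rot: [3.141, -0.017, -0.002]
wrist_force: [0.5, -0.1, -0.0]
gripper_width: 44.9
finger_force: 0.0
```

>>> drive_tool(
  grip=[4.5,4.5,4.5,4.5,4.5,4.5,4.5,4.5],
  linear=[
    [-2.5,0,0],
    [-2.5,0,0],
    [-2.5,0,0],
    [-2.5,0,0],
    [-1,0,0],
    [0,0,0],
    [0,0,0],
    [0,0,0],
  ],
  rot=[
    [0,0,0],
    [0,0,0],
    [0,0,0],
    [0,0,0],
    [0,0,0],
    [0,0,0],
    [0,0,0],
    [0,0,0],
  ],
)

```text
time: 23.7
eef_pos: [515.1, -32.3, 234.5]
eef_rot: [-3.142, 0.017, -0.002]
wrist_force: [0.3, 0.1, 1.2]
gripper_width: 45.5
finger_force: 0.0
```

Run:
```python
from h import *
d=shot("wrist");s=env.sense();print(s['eef_pos'],s['wrist_force'])
b=shot("scene")['image'][130:290,150:360,::-1]
c=np.zeros((384,800,3),np.uint8);c[:,:512]=d['image'][:,:,::-1];c[:219,512:]=cv2.resize(b,(288,219))
cv2.imwrite("pics/w6.png",c)
```

```text
[515.0549843  -32.28775437 234.11563784] [ 0.19516294 -0.03905982  0.32768291]
```

View pics/w6.png

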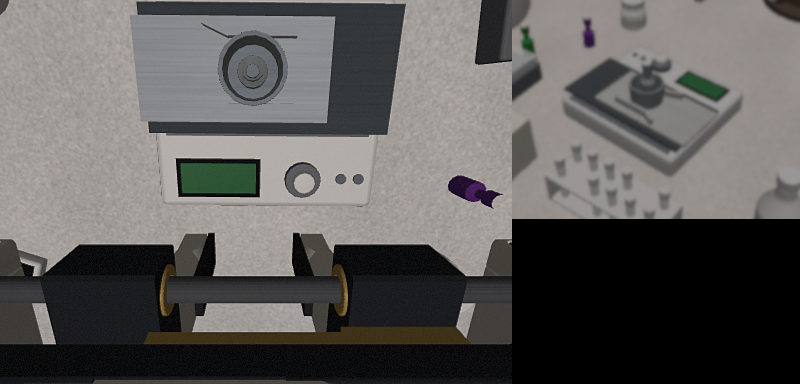

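The weight stands upright and centred in the seated bowl at (252,70), and the key is free. I hand in.

```bash
python3 -c "
from workcell import env
print(env.close_job())"
```

```text
the job is handed in; nothing more can be done
None
```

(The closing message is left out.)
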